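Close up a row of tiles on the decorating board

TASK

Get the row of five square tiles on the wooden decorating board ready for banding: push on the outer face of the last tile alone, touching none of the others, so that all five slide along the board together, staying closed up, until the first is fully home against the end stop and there are no gaps. Then push the wooden turn-button on the rail round until it lies square across the lane, behind the last tile, so the row cannot slip back. It is all done by pushing: do not pick up any tile, and leave everything else on the bench where it is.

Things in the scene. Friction and masses are not known exactly. Their poses are not given: they have to be found in the camera images.
- board: wooden decorating board, 108 x 520 mm, screwed to the bench. Origin on the bench, on the lane's centre line; y runs along the lane away from the end stop, x across it (away from the robot), z up. White bed at z = 18 mm. Lane 63 mm wide (x = -31.5 to 31.5), between a near lip (12 mm wide) and a far rail (28 mm wide), both with tops at z = 26 mm. Lane open at its y = 270 mm end
- stop_face (a point): centre of the face of the end stop (dark wood across the lane, top at z = 42 mm): board x = 0, y = -220, z = 27 mm. With the row home against it the tiles' centres are at board y = -190, -130, -70, -10 and 50 mm and the row's open end at y = 80 mm. The row starts closed up, 55 to 123 mm short of home
- tile_1: square unglazed terracotta tile, 60 x 60 x 18 mm, 120 g, with a 1 mm relief rosette on top, loose in the board's lane; origin at the centre of its underside, z up, y along the lane away from the end stop. First of the row, nearest the end stop
- tile_2: square unglazed terracotta tile, 60 x 60 x 18 mm, 120 g, with a 1 mm relief rosette on top, loose in the board's lane; origin at the centre of its underside, z up, y along the lane away from the end stop. Second of the row
- tile_3: square unglazed terracotta tile, 60 x 60 x 18 mm, 120 g, with a 1 mm relief rosette on top, loose in the board's lane; origin at the centre of its underside, z up, y along the lane away from the end stop. Third of the row
- tile_4: square unglazed terracotta tile, 60 x 60 x 18 mm, 120 g, with a 1 mm relief rosette on top, loose in the board's lane; origin at the centre of its underside, z up, y along the lane away from the end stop. Fourth of the row
- tile_5: square unglazed terracotta tile, 60 x 60 x 18 mm, 120 g, with a 1 mm relief rosette on top, loose in the board's lane; origin at the centre of its underside, z up, y along the lane away from the end stop. Fifth and last of the row: its outer face, 30 mm from its centre in +y, is the open end to push on
- keeper (a joint): angle (rad) of the turn-button: 0 = arm along the far rail pointing to the board's +y (away from the end stop); grows as it turns anticlockwise seen from above, in over the lane; 1.57 = square across the lane, where it meets its limit (1.58); negative = swung outwards, clear of the board. Turns stiffly (0.03 N m), stays where it is left; starts between -0.5 and 0
- keeper_pivot (a point): pivot screw of the turn-button, on the far rail: board x = 45.5, y = 91, z = 26 mm. The turn-button is a dark wooden arm, 16 mm wide, 14 mm thick (z = 26.5 to 40.5 mm), with round ends, reaching 62 mm from the pivot. Square across, its edge stands 3 mm behind the tail of a row that is home; a tail a few mm short is nudged home by it
- keeper_peg (a point): on the turn-button's top face (z = 40.5 mm), 50 mm from the pivot along the arm's centre line: foot of the upright finger peg, 12 mm across and 18 mm high. The arm or the peg may be pushed
- tumbler: bystander: upturned terracotta tumbler, 90 mm across, 115 mm high, beyond the board; origin under its centre
- slip_trailer: bystander: red rubber slip-trailer bulb lying on its side with a black nozzle, 150 mm long, 58 mm high, on the robot's side of the board; origin under its middle
- rib: bystander: flat wooden rib, 46 x 106 x 6 mm, beyond the board; origin under its centre
- loop_tool: bystander: wooden-handled loop tool lying on the bench, 185 mm long, on the robot's side of the board; origin under the handle's middle
- kiln_prop: bystander: hollow square kiln prop, 38 x 38 x 75 mm, standing on the robot's side of the board; origin under its centre
- stick_jar: bystander: blue jar of bamboo sticks, 80 mm across, 200 mm high, to the right; origin under its centre
- bowl: bystander: green bowl, 130 mm across, 55 mm high, to the left; origin under its centre
There are look-alikes about, which are no part of the job. What is shaped like the tile_5 but grey or purple is not meant.

How it is judged (in metres and radians):
On the way, in this order (a step that is already met when the one before it is completed fails the run):
1. the row has been pushed along to the end stop (last tile within 12 mm of home) with the turn-button not yet across (y of tile_5 in the frame of board below 0.062 m and value of joint keeper below 1.3 rad), for 0.2 s.
2. the turn-button has been swung across behind the last tile (value of joint keeper above 1.4 rad and y of tile_5 in the frame of board below 0.055 m), for 0.2 s.
At the end, for the whole second after the job is handed in: the first tile stands within 3 mm of the end stop, the last within 5 mm of its home place, no gap between neighbours over 2.5 mm, all five flat on the bed of the lane and at rest, and the turn-button lies across the lane (over 1.40 rad) (all of step 2 and y of tile_1 in the frame of board below -0.187 m and horizontal distance between tile_1 and tile_2 below 0.0625 m and horizontal distance between tile_2 and tile_3 below 0.0625 m and horizontal distance between tile_3 and tile_4 below 0.0625 m and horizontal distance between tile_4 and tile_5 below 0.0625 m and z of each of tile_1, tile_2, tile_3, tile_4, tile_5 in the frame of board below 0.0205 m and angle between each of tile_1, tile_2, tile_3, tile_4, tile_5's own z axis and vertical below 0.05 rad and linear speed of each of tile_1, tile_2, tile_3, tile_4, tile_5 below 0.01 m/s); the robot touches nothing.
It fails at once if a tile is lifted more than 8 mm off the bed or tipped (z of any of tile_1, tile_2, tile_3, tile_4, tile_5 in the frame of board above 0.026 m or angle between any of tile_1, tile_2, tile_3, tile_4, tile_5's own z axis and vertical above 0.2 rad).
It fails at once if the fingers push on one of the first four tiles (over 3 N) (contact force between the fingers and tile_1 above 3 N or contact force between the fingers and tile_2 above 3 N or contact force between the fingers and tile_3 above 3 N or contact force between the fingers and tile_4 above 3 N).
It fails at once if the row comes apart: a gap of more than 12 mm opens between neighbours (horizontal distance between tile_1 and tile_2 above 0.072 m or horizontal distance between tile_2 and tile_3 above 0.072 m or horizontal distance between tile_3 and tile_4 above 0.072 m or horizontal distance between tile_4 and tile_5 above 0.072 m).
It fails at once if a bystander is moved by more than 30 mm or knocked over (distance of any of tumbler, slip_trailer, rib, loop_tool, kiln_prop, stick_jar, bowl from where it was at the start of the episode above 0.03 m or angle between any of tumbler, slip_trailer, rib, loop_tool, kiln_prop, stick_jar, bowl's own z axis and vertical above 0.5 rad).
It also fails if it takes over 51 s, if anything falls off the work surface, if the arm or the gripper's body presses on something with over 40 N, if the wrist force passes 120 N, or if a joint passes its speed limit or range.

ROBOT

A 6-joint arm with a two-finger parallel gripper is mounted at the origin on the work surface. World frame = base frame: x ahead of the robot, y to its left, z up, the work surface at z = 0. Lengths are in mm, angles in rad, forces in N, time in s.
With the tool pointing down it reaches from about 300 to 775 mm from the base axis. Payload 14.6 kg.
Tool frame: the origin (TCP) lies between the finger pads; the fingertips stand 8 mm ahead of it and the grasp point (between the pads) lies 11 mm behind it; z points along the fingers, y is the direction in which the jaws open and shut (so a half turn about z gives the same grasp; the last joint's range is limited). The gripper opens to 94 mm and grips with 3 to 60 N. Pads are 16 mm wide; open, the fingers measure 119 mm over their backs; the gripper's body (75 mm by 177 mm) begins 78 mm behind the grasp point.
Start: joints at [-1.358, 0.3, 1.521, -0, 1.321, -0.067], TCP at [151.883, -528.603, 213.446] pointing down, gripper open.
Joint ranges: [-3.03, 3.03], [-0.79, 2.21], [0.23, 2.52], [-1.04, 4.18], [0, 3.07], [-2.55, 2.55]. Speed limits (rad/s): [2.22, 2.22, 2.57, 3.14, 3.14, 3.14].

INTERFACE

Orientations are given as [roll, pitch, yaw] about the fixed x, y, z axes, in that order (R = Rz(yaw) Ry(pitch) Rx(roll)).
In Python, from cell import manip gives the robot as it stands. The module is installed in compiled form; this text tells all that it offers.
- The arm moves only by the tool send_rows, never from a script. Its argument "series" is a list that holds one entry, the list of rows, each a list of 5 numbers: the opening, from 0 (shut) to 1 (fully open), then the shift along the tool's x, y, z in mm, then the turn about the tool's z in degrees. In form: [[[gripper, dx, dy, dz, roll], ...]]. A call has 1 to 10 rows; each row is the pose to reach, as a shift and turn from the pose commanded when the call began, along the tool's axes at that moment; what a row does not reach only later rows make up. A row lasts 1/10 s, in which the tool goes at most 50 mm and 8.59 degrees, less where a joint would pass 70% of its speed; a pose out of reach is approached as far as the arm can. A call with a gripper value outside its range is refused whole. The fingers move at their own pace and stop on an object; "newtons" is the grip in N (left out, the last holds). Time passes only in rows, so rows that repeat a pose let the fingers close. It gives the time, the measured TCP pose, the force and the opening at its end, in the units of the state.
- manip.read_state(): the state, without advancing time (a new reading comes with each control period).
- manip.camera(name): name is "side" or "top" or "wrist"; returns a dict with "img" (400x640x3 uint8, red, green, blue), "vfov" (degrees; the focal length in pixels is half the picture's height over the tangent of half this angle, whatever the lens; pixels are square), "cx", "cy" (the principal point, pixels), "dist" ([k1, k2, p1, p2, k3] as OpenCV has them; the pictures are not rectified), "pose" (4x4, takes a point from camera to world coordinates); the wrist camera has in their place "T_tool_cam" (4x4, takes a point from camera to tool coordinates, whose origin is the TCP and whose axes are the flange's). Camera axes: x right, y down, z forward; pixel columns grow to the right and rows downward; lengths in mm; the calibration is good to about 2 mm. A picture is of the moment at which its call begins: read the wrist's pose just before it. There is no depth.
- manip.sign_off(): hands the job in, once; it reports no verdict.
Trained networks look in a picture, given as the dict that the camera call returned (one of the last four; its "shot" number tells which), for a name from the list of things; names that differ only in an ending like _2 or _b are one class to them, and where a whole thing is asked for, a point or a joint stands for the part that bears it (a point fixed in the world has none). Each returns a list of dicts, best first, with "conf" (0 to 1); they miss things now and then, are a little off and sometimes report something else, mostly with a low value. They report only what shows in the picture. A call takes as long as a camera call. They do not tell look-alikes from the thing itself.
- manip.find_in(target, picture): "rect" ([left, top, width, height] in pixels, round what is visible of it).
- manip.silhouettes(target, picture): "pixels" (400x640 bool, what is visible of it) and "rect" ([left, top, width, height] in pixels, round what is visible of it).
The state is a dict: "clock": time; "joints": joint angles; "qd": joint speeds; "effort": joint torques, N m; "eef_pos": TCP position; "eef_rot": TCP orientation; "wrist_force": force on the tool from outside, world axes, zero at the start; "moment": the same for the moment, N m; "finger_gap": finger opening in mm.
Only numpy, scipy, OpenCV 4.12 (cv2) and the standard library are available. Lean on these libraries where they do the work, as an engineer would, in place of code of your own. Each camera call takes 0.05 s, during which the arm holds its last target. There are 200 camera calls.

## Working session

There is one attempt and no reset: what is moved stays moved. The work goes in short steps, Python scripts to look and compute and a tool call to move; the robot and the scene stay as the last step left them, time stands still between calls to the robot, and variables do not carry over. Pictures are saved under pics/ and viewed, about 8 in all and at most 12, crops included, and the job is handed in when it is done.

Besides the shell and the picture viewer there is one more tool, called after "Call:" by a JSON object that holds its "fn" and its "kwargs", one argument or row to a line. send_rows: Moves the arm, as the interface text tells. Its arguments: {"type":"object","properties":{"series":{"type":"array"},"newtons":{"type":"number"}},"required":["series"]}

```bash
mkdir -p pics
cat > h.py <<'E'
import numpy as np, cv2
from cell import manip
def K(c):
    f=200/np.tan(np.radians(c['vfov'])/2); return np.array([[f,0,c['cx']],[0,f,c['cy']],[0,0,1.]])
def pose(c,st=None):
    if 'pose' in c: return np.array(c['pose'])
    from scipy.spatial.transform import Rotation as R
    T=np.eye(4);T[:3,:3]=R.from_euler('xyz',st['eef_rot']).as_matrix();T[:3,3]=st['eef_pos']
    return T@np.array(c['T_tool_cam'])
def ray(c,uv,z,T):
    p=cv2.undistortPoints(np.array(uv,float).reshape(-1,1,2),K(c),np.array(c['dist'],float)).reshape(-1,2)
    d=np.c_[p,np.ones(len(p))]@T[:3,:3].T; o=T[:3,3]
    return o+d*((z-o[2])/d[:,2])[:,None]
def proj(c,P,T):
    Ti=np.linalg.inv(T); r=cv2.Rodrigues(Ti[:3,:3])[0]
    return cv2.projectPoints(np.array(P,float).reshape(-1,1,3),r,Ti[:3,3],K(c),np.array(c['dist'],float))[0].reshape(-1,2)
def save(n,im): cv2.imwrite('pics/'+n,im[:,:,::-1])
E
python3 - <<'E'
from h import *
print(manip.read_state())
for n in ['top','side']:
    c=manip.camera(n); save(n+'1.png',c['img']); T=pose(c)
    print(n,T.round(2).tolist(),c['vfov'])
    for t in ['tile_5','board','keeper','keeper_peg','stop_face','slip_trailer','kiln_prop','stick_jar','loop_tool','bowl','tumbler','rib']:
        try: r=manip.find_in(t,c)
        except Exception as e: print(t,e); continue
        print(t,[(np.round(d['rect']).tolist(),round(d['conf'],2)) for d in r])
E
```

```text
{'clock': 0.0, 'joints': array([-1.35760740e+00,  3.00478474e-01,  1.52158312e+00, -2.41739831e-05,
        1.32067784e+00, -6.66208589e-02]), 'qd': array([-0.00024935, -0.0003882 ,  0.0005101 , -0.00128921, -0.00027844,
       -0.00302564]), 'effort': array([ 1.63982645e-04, -5.31802154e+01, -3.52738059e+01,  7.08356453e-02,
        2.43719341e-02, -1.11391141e-04]), 'eef_pos': array([ 151.82240138, -528.3707583 ,  212.88141282]), 'eef_rot': array([-3.14044686e+00, -5.29797108e-05,  2.79815754e-01]), 'wrist_force': array([ 0.01344902, -0.65751848,  0.45485053]), 'moment': array([ 0.0496361 , -0.00282347,  0.01511746]), 'finger_gap': 93.73887738373578}
top [[0.01, -0.99, 0.16, 389.37], [-1.0, -0.01, 0.02, 4.99], [-0.02, -0.16, -0.99, 1137.03], [0.0, 0.0, 0.0, 1.0]] 57.481898785297474
tile_5 [([244.0, 246.0, 31.0, 26.0], 0.96), ([264.0, 148.0, 24.0, 20.0], 0.95), ([347.0, 198.0, 20.0, 16.0], 0.91), ([308.0, 198.0, 20.0, 24.0], 0.73), ([327.0, 196.0, 22.0, 28.0], 0.67), ([364.0, 196.0, 24.0, 21.0], 0.64), ([289.0, 200.0, 18.0, 22.0], 0.64), ([205.0, 187.0, 22.0, 23.0], 0.61)]
board [([
[... 1054 characters left out ...]
133.0, 121.0], 0.73)]
keeper [([273.0, 209.0, 24.0, 10.0], 0.57)]
keeper_peg [([272.0, 204.0, 22.0, 13.0], 0.47)]
stop_face [([248.0, 151.0, 134.0, 121.0], 0.93), ([150.0, 296.0, 58.0, 50.0], 0.51)]
slip_trailer [([336.0, 198.0, 38.0, 30.0], 0.92), ([247.0, 148.0, 136.0, 120.0], 0.58)]
kiln_prop [([328.0, 234.0, 14.0, 30.0], 0.83), ([379.0, 170.0, 28.0, 32.0], 0.65)]
stick_jar [([421.0, 103.0, 17.0, 57.0], 0.66)]
loop_tool [([379.0, 166.0, 30.0, 27.0], 0.63), ([250.0, 150.0, 132.0, 119.0], 0.3)]
bowl [([150.0, 295.0, 59.0, 52.0], 0.62), ([274.0, 209.0, 24.0, 9.0], 0.55), ([248.0, 150.0, 134.0, 118.0], 0.18)]
tumbler [([310.0, 123.0, 29.0, 42.0], 0.81)]
rib [([285.0, 175.0, 30.0, 20.0], 0.7)]
```

Run:
```python
import cv2
a=cv2.imread('pics/top1.png')[120:280,130:530]; cv2.imwrite('pics/top1c.png',cv2.resize(a,None,fx=2,fy=2,interpolation=cv2.INTER_CUBIC))
a=cv2.imread('pics/top1.png')[175:240,245:425]; cv2.imwrite('pics/top1d.png',cv2.resize(a,(800,289),interpolation=cv2.INTER_CUBIC))
```

```text
(no output)
```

View pics/top1c.png

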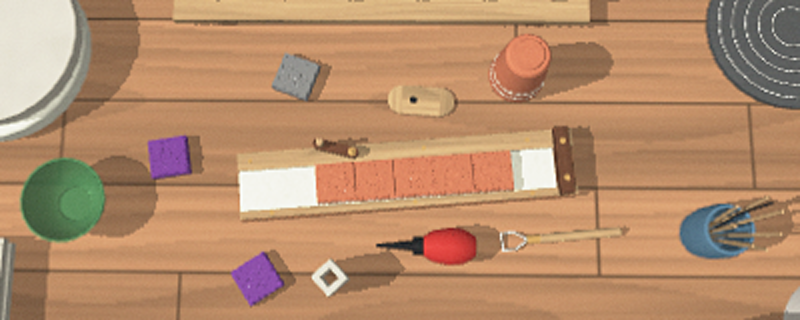

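View pics/top1d.png

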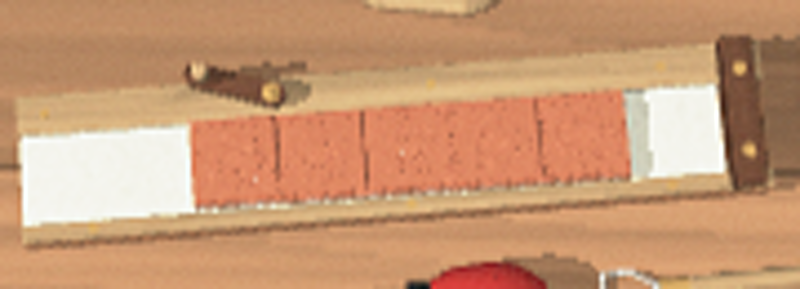

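Run:
```python
from h import *
from scipy.optimize import least_squares
c=manip.camera('top');T=pose(c)
s=800/180
px=lambda u,v:[(u+.5)/s+245-.5,(v+.5)/s+175-.5]
obs=[((31.5,270,26),px(20,137)),((-31.5,270,26),px(24,226)),((45.5,91,41.5),px(272,91)),((31.5,-220,26),px(720,86)),((-31.5,-220,26),px(726,178))]
P=np.array([o[0] for o in obs],float);U=np.array([o[1] for o in obs])
def w(p,Q):
    a=p[2];R=np.array([[np.cos(a),-np.sin(a),0],[np.sin(a),np.cos(a),0],[0,0,1]]);return Q@R.T+[p[0],p[1],0]
f=lambda p:(proj(c,w(p,P),T)-U).ravel()
r=least_squares(f,[430,0,0.05]);p=r.x
print(p,f(p).reshape(-1,2).round(1).tolist())
np.save('b.npy',p)
def inv(q): 
    a=p[2];R=np.array([[np.cos(a),-np.sin(a)],[np.sin(a),np.cos(a)]]);return (q[:,:2]-p[:2])@R
print('tail',inv(ray(c,[px(190,125),px(193,208)],36,T)).round(1))
print('head',inv(ray(c,[px(628,92),px(632,180)],36,T)).round(1))
pk=inv(ray(c,[px(198,70)],58.5,T))[0];print('peg',pk,'ang',np.arctan2(-(pk[0]-45.5)*-1,pk[1]-91), )
for n,(u,v),z in [('prop',(329+0,278),75),('purple1',(258,278),18),('bulb',(449,245),40),('nozzle',(380,245),20),('purple2',(169,157),18)]:
    q=ray(c,[[u/2+130,v/2+120]],z,T);print(n,q.round(),inv(q).round())
```

```text
[ 5.52770245e+02 -3.50188370e+01  7.79083302e-02] [[-0.5, -0.3], [-0.6, -0.1], [-0.0, 0.6], [0.1, 0.1], [0.9, -0.4]]
tail [[ 28.8 149. ]
 [-28.8 150.1]]
head [[  30.5 -153.8]
 [ -30.6 -150.5]]
peg [ 62.33702568 139.51605336] ang 0.334035685630709
prop [[399.  87.  75.]] [[-144.  134.]]
purple1 [[399. 200.  18.]] [[-135.  246.]]
bulb [[450. -89.  40.]] [[-107.  -45.]]
nozzle [[450.  15.  20.]] [[-98.  58.]]
purple2 [[585. 347.  18.]] [[ 61. 378.]]
```

```bash
cat >> h.py <<'E'
from scipy.spatial.transform import Rotation as R
def w(Q,p=None):
    p=np.load('b.npy') if p is None else p
    a=p[2];M=np.array([[np.cos(a),-np.sin(a),0],[np.sin(a),np.cos(a),0],[0,0,1]]);return np.array(Q,float)@M.T+[p[0],p[1],0]
def inv(q,p=None):
    p=np.load('b.npy') if p is None else p
    a=p[2];M=np.array([[np.cos(a),-np.sin(a)],[np.sin(a),np.cos(a)]]);return (np.atleast_2d(q)[:,:2]-p[:2])@M
def go(Q,yaw):
    s=manip.read_state();M=R.from_euler('xyz',s['eef_rot']).as_matrix()
    d=M.T@(w(Q)-s['eef_pos']);dy=(yaw-s['eef_rot'][2]+np.pi)%(2*np.pi)-np.pi
    print('t',round(s['clock'],2),'rot',np.round(s['eef_rot'],3),'shift',d.round(1),'roll',-np.degrees(dy).round(1))
E
python3 -c "
from h import *
b=np.load('b.npy')
print(w([0,190,0]));go([0,180,270],b[2]+np.pi/2)"
```

```text
[537.98263217 154.40483234   0.        ]
t 1.35 rot [3.142 0.    0.28 ] shift [ 557.7 -540.   -56.6] roll -78.4
```

Call:
{"fn": "send_rows", "kwargs": {
  "series": [
    [[0, 28, -27, -57, 0], [0, 80, -75, -57, -5], [0, 125, -120, -57, -10], [0, 160, -155, -57, -18], [0, 195, -190, -57, -26], [0, 230, -225, -57, -34], [0, 265, -260, -57, -42], [0, 300, -295, -57, -50], [0, 335, -330, -57, -58], [0, 370, -360, -57, -66]]
  ]
}}

```text
clock: 2.35
eef_pos: [388.2, -111.9, 270.8]
eef_rot: [3.141, 0.0, 1.437]
wrist_force: [1.3, -1.3, 0.3]
finger_gap: 17.5
```

```bash
python3 -c "
from h import *
b=np.load('b.npy')
go([0,180,270],b[2]+np.pi/2)"
```

```text
t 2.35 rot [3.141 0.    1.437] shift [274.1 115.1   0.9] roll -12.1
```

Call:
{"fn": "send_rows", "kwargs": {
  "series": [
    [[0, 40, 17, 0, -3], [0, 80, 34, 0, -6], [0, 120, 50, 0, -9], [0, 160, 67, 0, -12], [0, 200, 84, 0, -12], [0, 235, 99, 0, -12], [0, 262, 110, 0, -12], [0, 272, 114, 0, -12], [0, 272, 114, 0, -12]]
  ]
}}

```text
clock: 3.25
eef_pos: [538.4, 140.3, 270.0]
eef_rot: [-3.141, 0.0, 1.643]
wrist_force: [1.0, -0.8, -0.4]
finger_gap: -0.0
```

Run:
```python
from h import *
b=np.load('b.npy')
go([0,180,270],b[2]+np.pi/2)
s=manip.read_state();c=manip.camera('wrist');T=pose(c,s)
im=c['img'].copy()
for P in [(0,150,36),(30,150,36),(-30,150,36),(45.5,91,40.5),(31.5,270,26),(-31.5,270,26),(31.5,80,26)]:
    u=proj(c,w([P]),T)[0];print(P,u.round());
    if abs(u).max()<2000: cv2.circle(im,tuple(int(x) for x in u),4,(0,255,0),1)
save('w1.png',im)
```

```text
t 3.25 rot [-3.141  0.     1.643] shift [ 4.1  0.6 -0. ] roll -0.4
(0, 150, 36) [325. 190.]
(30, 150, 36) [351. 190.]
(-30, 150, 36) [299. 190.]
(45.5, 91, 40.5) [364. 238.]
(31.5, 270, 26) [353.  83.]
(-31.5, 270, 26) [296.  83.]
(31.5, 80, 26) [351. 243.]
```

View pics/w1.png

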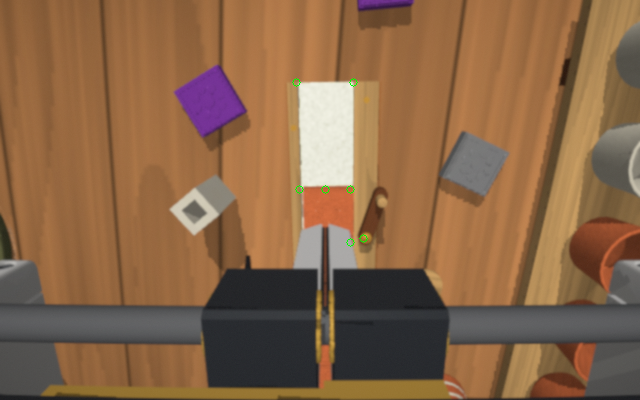

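Call:
{"fn": "send_rows", "kwargs": {
  "series": [
    [[0, 0, 0, 40, 0], [0, 0, 0, 80, 0], [0, 0, 0, 120, 0], [0, 0, 0, 160, 0], [0, 0, 0, 195, 0], [0, 0, 0, 220, 0], [0, 0, 0, 235, 0], [0, 0, 0, 239, 0], [0, 0, 0, 239, 0]]
  ]
}}

```text
clock: 4.2
eef_pos: [538.6, 139.2, 32.1]
eef_rot: [3.141, -0.0, 1.641]
wrist_force: [0.3, -0.3, 0.4]
finger_gap: 0.6
```

Run:
```python
from h import *
b=np.load('b.npy')
s=manip.read_state();print(inv(s['eef_pos']),s['wrist_force'])
go([0,88,32],b[2]+np.pi/2)
```

```text
[[ -0.54912218 174.83487757]] [ 0.34088538 -0.26508894  0.38051738]
t 4.2 rot [ 3.141 -0.     1.641] shift [-86.8   1.3   0.1] roll -0.5
```

Call:
{"fn": "send_rows", "kwargs": {
  "series": [
    [[0, -4, 0, 0, 0], [0, -8, 0, 0, 0], [0, -11, 0, 0, 0], [0, -14, 0, 0, 0], [0, -17, 0, 0, 0], [0, -20, 0.3, 0, 0], [0, -24, 0.4, 0, 0], [0, -28, 0.5, 0, 0], [0, -32, 0.5, 0, 0], [0, -36, 0.6, 0, 0]]
  ]
}}

```text
clock: 5.2
eef_pos: [541.6, 103.6, 31.5]
eef_rot: [3.141, -0.0, 1.641]
wrist_force: [-1.7, 4.4, 3.0]
finger_gap: 0.4
```

Call:
{"fn": "send_rows", "kwargs": {
  "series": [
    [[0, -4, 0, 0, 0], [0, -8, 0, 0, 0], [0, -12, 0, 0, 0], [0, -16, 0, 0, 0], [0, -20, 0.3, 0, 0], [0, -24, 0.4, 0, 0], [0, -28, 0.5, 0, 0], [0, -32, 0.5, 0, 0], [0, -36, 0.6, 0, 0], [0, -39, 0.6, 0, 0]]
  ]
}}

```text
clock: 6.2
eef_pos: [544.9, 64.6, 31.4]
eef_rot: [-3.142, -0.0, 1.641]
wrist_force: [0.3, 5.3, 3.2]
finger_gap: 0.4
```

Run:
```python
from h import *
b=np.load('b.npy')
s=manip.read_state();print(inv(s['eef_pos']),s['wrist_force'])
go([0,88,32],b[2]+np.pi/2)
```

```text
[[-0.14150565 99.92518501]] [0.31698025 5.2694895  3.15789279]
t 6.2 rot [-3.142 -0.     1.641] shift [-11.9   0.2  -0.6] roll -0.4
```

Call:
{"fn": "send_rows", "kwargs": {
  "series": [
    [[0, -2, 0, 0, 0], [0, -4, 0, 0, 0], [0, -5.5, 0, 0, 0], [0, -7, 0, 0, 0], [0, -8, 0, 0, 0], [0, -9, 0, 0, 0], [0, -10, 0, 0, 0], [0, -10.5, 0, 0, 0], [0, -11, 0, 0, 0]]
  ]
}}

```text
clock: 7.1
eef_pos: [545.5, 55.7, 31.4]
eef_rot: [-3.142, -0.003, 1.641]
wrist_force: [-0.7, 22.0, 3.3]
finger_gap: 0.4
```

Call:
{"fn": "send_rows", "kwargs": {
  "series": [
    [[0, 3, 0, 0, 0], [0, 8, 0, 0, 0], [0, 16, 0, 0, 0], [0, 25, 0, 0, 0], [0, 34, 0, -30, 6], [0, 42, 0, -70, 14], [0, 50, 0, -110, 22], [0, 55, 0, -140, 30], [0, 55, 0, -150, 38], [0, 55, 0, -150, 46]]
  ]
}}

```text
clock: 8.1
eef_pos: [542.3, 109.6, 183.5]
eef_rot: [3.139, -0.002, 0.833]
wrist_force: [-0.3, 1.5, -0.0]
finger_gap: 0.3
```

Run:
```python
from h import *
b=np.load('b.npy')
s=manip.read_state();c=manip.camera('wrist');T=pose(c,s)
print(inv(s['eef_pos']))
im=c['img'].copy()
for P in [(30,80,36),(-30,80,36),(45.5,91,41.5),(62,139.5,58.5),(31.5,270,26),(-31.5,270,26)]:
    u=proj(c,w([P]),T)[0];print(P,u.round());
    if abs(u).max()<2000: cv2.circle(im,tuple(int(x) for x in u),4,(0,255,0),1)
save('w2.png',im)
```

```text
[[  0.80315968 144.95485311]]
(30, 80, 36) [396. 209.]
(-30, 80, 36) [351. 253.]
(45.5, 91, 41.5) [401. 191.]
(62, 139.5, 58.5) [379. 142.]
(31.5, 270, 26) [243.  61.]
(-31.5, 270, 26) [198. 115.]
```

View pics/w2.png

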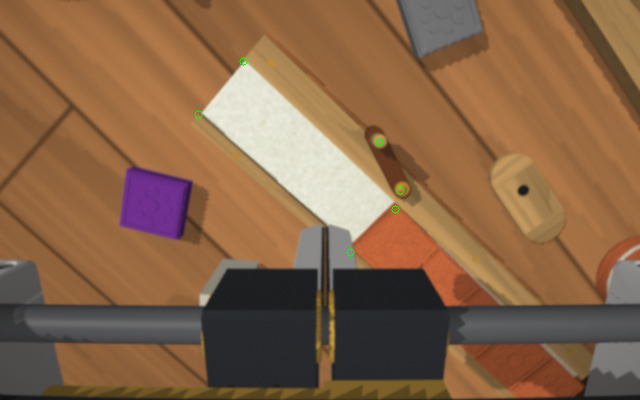

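Run:
```python
from h import *
b=np.load('b.npy')
go([83.5,154.5,54],b[2]+0.62)
```

```text
t 8.15 rot [ 3.14e+00 -1.00e-03  8.24e-01] shift [ 67.4  49.1 128.5] roll 7.2
```

Call:
{"fn": "send_rows", "kwargs": {
  "series": [
    [[0, 20, 15, 0, 3], [0, 45, 33, 0, 6], [0, 67, 49, 0, 7], [0, 67, 49, 30, 7], [0, 67, 49, 65, 7], [0, 67, 49, 95, 7], [0, 67, 49, 118, 7], [0, 67, 49, 128, 7], [0, 67, 49, 128, 7], [0, 67, 49, 128, 7]]
  ]
}}

```text
clock: 9.15
eef_pos: [623.5, 126.1, 54.5]
eef_rot: [3.141, -0.001, 0.717]
wrist_force: [-0.4, 0.5, 0.2]
finger_gap: 1.0
```

Run:
```python
from h import *
b=np.load('b.npy')
s=manip.read_state();print(inv(s['eef_pos']),s['eef_pos'],s['wrist_force'],s['eef_rot'])
M=R.from_euler('xyz',s['eef_rot']).as_matrix()
for th in np.r_[-.33:1.65:0.15,1.57,1.62]:
    P=[45.5-50*np.sin(th)+14*.814,91+50*np.cos(th)+14*.581,54]
    print(round(th,2),(M.T@(w(P)-s['eef_pos'])).round(1))
c=manip.camera('side');a=c['img'][120:290,220:420];save('s1.png',cv2.resize(a,None,fx=3.5,fy=3.5,interpolation=cv2.INTER_CUBIC))
```

```text
[[ 83.03415707 155.11365031]] [623.4801087  126.08681439  54.50972238] [-0.39829999  0.52662761  0.19938661] [ 3.14088405e+00 -1.04565238e-03  7.17089657e-01]
-0.33 [-13.2   1.    0.5]
-0.18 [-17.8  -4.8   0.5]
-0.03 [-23.4  -9.9   0.5]
0.12 [-29.6 -14.1   0.5]
0.27 [-36.3 -17.3   0.5]
0.42 [-43.5 -19.5   0.5]
0.57 [-50.9 -20.5   0.4]
0.72 [-58.4 -20.5   0.4]
0.87 [-65.8 -19.3   0.4]
1.02 [-73.  -17.1   0.4]
1.17 [-79.7 -13.8   0.4]
1.32 [-85.8  -9.5   0.4]
1.47 [-91.3  -4.4   0.4]
1.62 [-95.9   1.5   0.4]
1.57 [-94.5  -0.5   0.4]
1.62 [-95.9   1.5   0.4]
```

View pics/s1.png

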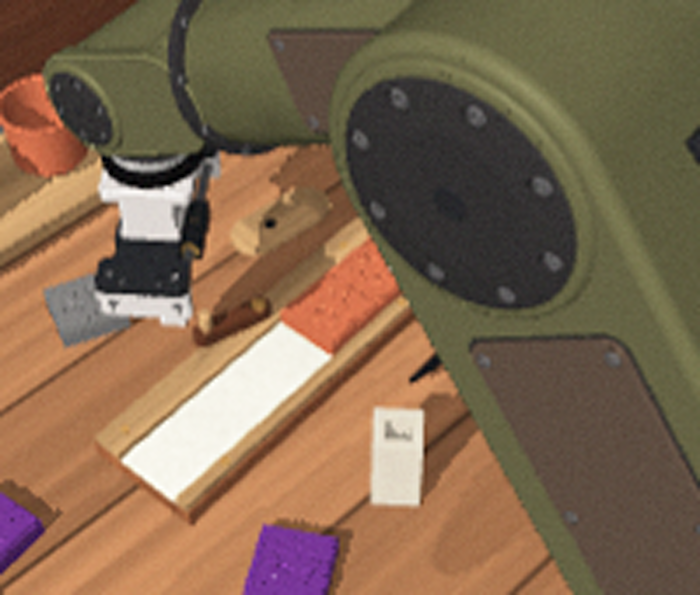

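Call:
{"fn": "send_rows", "kwargs": {
  "series": [
    [[0, -7, 0.5, 0, 0], [0, -13, 1, 0.5, 0], [0, -18, -5, 0.5, 0], [0, -23.5, -10, 0.5, 0], [0, -29.5, -14, 0.5, 0], [0, -36.5, -17.5, 0.5, 0], [0, -43.5, -19.5, 0.5, 0], [0, -51, -20.5, 0.5, 0], [0, -58.5, -20.5, 0.5, 0], [0, -58.5, -20.5, 0.5, 0]]
  ]
}}

```text
clock: 10.2
eef_pos: [564.8, 102.0, 53.0]
eef_rot: [3.142, 0.001, 0.715]
wrist_force: [-0.4, -0.5, 0.3]
finger_gap: 0.6
```

Run:
```python
from h import *
b=np.load('b.npy')
s=manip.read_state();print(inv(s['eef_pos']),s['wrist_force'],s['eef_rot'])
M=R.from_euler('xyz',s['eef_rot']).as_matrix()
for th in np.r_[.72:1.65:0.15,1.57]:
    P=[45.5-50*np.sin(th)+14*.814,91+50*np.cos(th)+14*.581,54]
    print(round(th,2),(M.T@(w(P)-s['eef_pos'])).round(1))
c=manip.camera('side');a=c['img'][170:270,240:360];save('s2.png',cv2.resize(a,None,fx=5,fy=5,interpolation=cv2.INTER_CUBIC))
```

```text
[[ 22.68884379 135.68231913]] [-0.38763462 -0.50621908  0.27883758] [3.14158595e+00 5.26095982e-04 7.15477302e-01]
0.72 [ 1.6 -0.1 -1. ]
0.87 [-5.8  1.1 -1. ]
1.02 [-12.9   3.3  -1. ]
1.17 [-19.7   6.7  -1. ]
1.32 [-25.8  10.9  -1. ]
1.47 [-31.2  16.1  -1. ]
1.62 [-35.9  22.   -1. ]
1.57 [-34.4  19.9  -1. ]
```

View pics/s2.png

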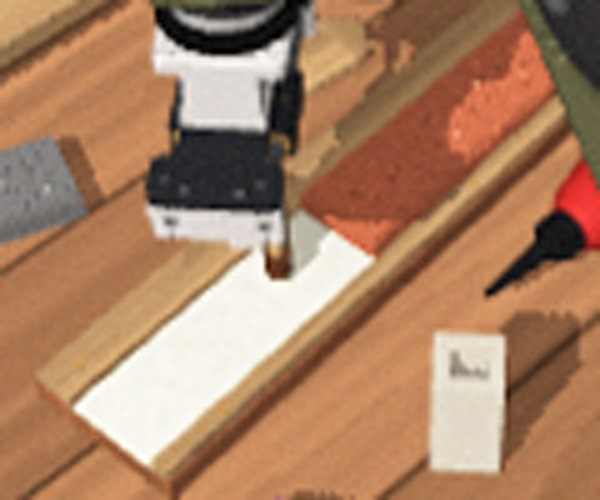

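Call:
{"fn": "send_rows", "kwargs": {
  "series": [
    [[0, -5.8, 1, 0, 0], [0, -13, 3.5, 0, 0], [0, -19.5, 6.5, 0, 0], [0, -26, 11, 0, 0], [0, -31, 16, 0, 0], [0, -34.5, 20, 0, 0], [0, -35.5, 21, 0, 0], [0, -36.5, 22, 0, 0], [0, -36.5, 22, 0, 0]]
  ]
}}

```text
clock: 11.15
eef_pos: [553.7, 64.7, 53.5]
eef_rot: [-3.141, -0.006, 0.716]
wrist_force: [8.2, 23.0, -4.3]
finger_gap: 0.7
```

Call:
{"fn": "send_rows", "kwargs": {
  "series": [
    [[0, 3, 0, 0, 0], [0, 10, 0, 0, 0], [0, 20, 0, 0, 0], [0, 30, 0, -20, 0], [0, 40, 0, -60, -8], [0, 50, 0, -100, -16], [0, 60, 0, -140, -24], [0, 60, 0, -160, -32], [0, 60, 0, -170, -38], [0, 60, 0, -170, -38]]
  ]
}}

```text
clock: 12.15
eef_pos: [598.3, 101.8, 224.3]
eef_rot: [3.139, -0.0, 1.381]
wrist_force: [-0.6, 0.1, -0.5]
finger_gap: 0.8
```

Run:
```python
from h import *
b=np.load('b.npy')
s=manip.read_state();c=manip.camera('wrist');T=pose(c,s)
print(inv(s['eef_pos']),s['wrist_force'])
im=c['img'].copy()
for P in [(30,80,36),(-30,80,36),(45.5,91,41.5),(-4.5,91,58.5)]:
    u=proj(c,w([P]),T)[0];print(P,u.round())
save('w3.png',im)
c=manip.camera('side');a=c['img'][130:280,230:430];save('s3.png',cv2.resize(a,None,fx=4,fy=4,interpolation=cv2.INTER_CUBIC))
```

```text
[[ 56.0559409  132.86029052]] [-0.55406616  0.06791164 -0.47850097]
(30, 80, 36) [313. 229.]
(-30, 80, 36) [260. 243.]
(45.5, 91, 41.5) [325. 217.]
(-4.5, 91, 58.5) [276. 235.]
```

View pics/w3.png

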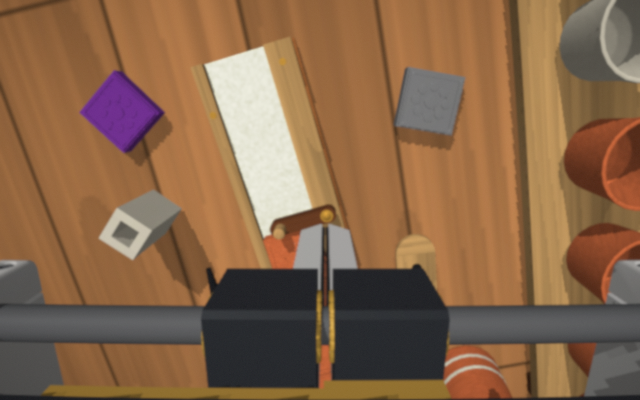

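Call:
{"fn": "send_rows", "kwargs": {
  "series": [
    [[0, 20, 10, -20, 0], [0, 60, 20, -40, 0], [0, 100, 40, -40, 0], [0, 140, 60, -40, 0], [0, 180, 80, -40, 0], [0, 220, 90, -40, 0], [0, 260, 90, -40, 0], [0, 280, 90, -40, 0], [0, 280, 90, -40, 0]]
  ]
}}

```text
clock: 13.15
eef_pos: [726.9, 358.1, 250.3]
eef_rot: [-3.137, 0.002, 1.38]
wrist_force: [-0.2, 0.1, -0.7]
finger_gap: 1.1
```

Run:
```python
from h import *
c=manip.camera('top');a=c['img'][175:240,245:425];save('t2.png',cv2.resize(a,(800,289),interpolation=cv2.INTER_CUBIC))
T=pose(c)
for P in [(30,-220,36),(-30,-220,36),(30,80,36),(-30,80,36),(45.5,91,41.5),(-4.5,91,58.5)]:
    u=proj(c,w([P]),T)[0];print(P,((u-[245,175]+.5)*800/180-.5).round())
```

```text
(30, -220, 36) [724.  86.]
(-30, -220, 36) [733. 172.]
(30, 80, 36) [290. 116.]
(-30, 80, 36) [295. 203.]
(45.5, 91, 41.5) [272.  94.]
(-4.5, 91, 58.5) [275. 162.]
```

View pics/t2.png

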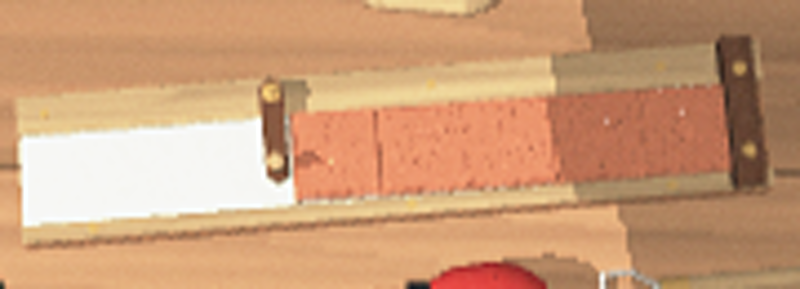

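```bash
python3 -c "
from h import *
s=manip.read_state();print(s['clock'],abs(s['qd']).max());print(manip.sign_off())"
```

```text
13.2 0.06185545694142246
the job is handed in; nothing more can be done
None
```

The row is pushed home against the end stop, the turn-button is swung across behind it, and the job is handed in at 13.2 s. `sign_off()` gives no verdict, so I can't say how it was judged.

- **Row:** I pushed only on the outer face of tile_5 with shut fingers, moving the row about 70 mm. The force rose from about 5 N to 22 N when it came up against the stop.
- **Turn-button:** I pushed its peg round an arc until the force reached about 23 N at the limit.
- **Last top picture:** The row reaches the stop with no gaps showing. Its tail is within a pixel of where the home position should appear, and the turn-button lies square across behind tile_5. The arm was clear of everything.
- **Disagreements:** Two readings were slightly off:
  - **Stop position:** the 22 N came with the fingers about 3 mm short of where my board estimate put home. The camera checks put the tail at home, so I took that as calibration error.
  - **Turn-button angle:** the wrist picture showed the peg about 2 mm from the exactly square position, roughly 0.05 rad. That still leaves the turn-button well above 1.40 rad.
- **Not measured:** I did not measure the bystanders' final positions. None looked shifted in the pictures I viewed, but the last one covers only the area around the board.

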